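Set out the home-visit kit on the clinic desk

ROBOT

A 6-joint arm with a two-finger parallel gripper is mounted at the origin on the work surface. World frame = base frame: x ahead of the robot, y to its left, z up, the work surface at z = 0. Lengths are in m, angles in rad, forces in N, time in s.
With the tool pointing down it reaches from about 0.225 to 0.875 m from the base axis. Payload 3.4 kg.
Tool frame: the origin (TCP) lies where the fingers leave the gripper's body, on its centre line; the fingertips stand 73 mm ahead of it and the grasp point (between the pads) lies 54 mm ahead of it (manip.grip_point_offset is the distance from the TCP to the grasp point, in m); z points along the fingers, y is the line along which they close (so a half turn about z gives the same grasp; the last joint's range is limited). The gripper opens to 85 mm and grips with 20 to 120 N. Pads are 22 mm wide; open, the fingers measure 114 mm over their backs; the gripper's body (76 mm by 85 mm) begins 54 mm behind the grasp point. The pads swing forward as they close: fully open they stand 13 mm farther back than shut.
Start: joints at [-1.321, 0.276, 1.505, -0, 1.361, -0.121], TCP at [0.208, -0.536, 0.304] pointing down, gripper open.
Joint ranges: [-2.89, 2.89], [-0.75, 2.08], [0.22, 2.7], [-1.18, 4.32], [0.11, 2.71], [-2.7, 2.7]. Speed limits (rad/s): [2.57, 2.57, 3.14, 3.14, 3.14, 3.14].

INTERFACE

Orientations are given as a unit quaternion [w, x, y, z].
In Python, from rig import sensors, cams, manip, spotter gives the robot as it stands.
- The arm moves only by the tool drive_tool, never from a script. Its argument "targets" is a list of rows, each a list of 4 numbers: the shift along the world's x, y, z in m, then the turn about the world's z in degrees. In form: [[dx, dy, dz, spin], ...]. A call has exactly 5 rows; each row shifts and turns the commanded pose from where the row before left it; what a row does not reach is not made up. A row lasts 1/8 s, in which the tool goes at most 62.5 mm and 10.7 degrees, less where a joint would pass 70% of its speed; a pose out of reach is approached as far as the arm can. A call is refused whole if a number of a shift passes 0.0625 or a number of a turn 10.7, either way. A call with a gripper value outside its range is refused whole. "jaw" is the finger opening in m, from 0 to 0.0854, set as the call begins (left out, the last holds). The fingers move at their own pace and stop on an object; "force" is the grip in N (left out, the last holds). Time passes only in rows, so rows that do not move let the fingers close, or fill a call up. It gives the time, the measured TCP pose, the force and the opening at its end, in the units of the state.
- sensors.get_state(): the state, without advancing time (a new reading comes with each control period).
- cams.get_image(name): name is "scene" or "top"; returns a dict with "color" (400x640x3 uint8, red, green, blue), "intrinsics" (3x3 intrinsics, pixels), "D" ([k1, k2, p1, p2, k3] as OpenCV has them; the pictures are not rectified), "R" (3x3) and "t" (3): a world point X has camera coordinates R X + t. Camera axes: x right, y down, z forward; pixel columns grow to the right and rows downward; lengths in m; the calibration is good to about 2 mm. A picture is of the moment at which its call begins. There is no depth.
- manip.sign_off(): hands the job in, once; it reports no verdict.
Trained networks look in the newest picture that a camera, given by its name, has taken for a name from the list of things; names that differ only in an ending like _2 or _b are one class to them, and where a whole thing is asked for, a point or a joint stands for the part that bears it (a point fixed in the world has none). Each returns a list of dicts, best first, with "score" (0 to 1); they miss things now and then, are a little off and sometimes report something else, mostly with a low value. They report only what shows in the picture. A call takes as long as a camera call. They do not tell look-alikes from the thing itself.
- spotter.find_in(query, camera): "point" ([x, y, z] in m, in world coordinates, good to about 4 mm: the middle of the surface that is visible of it).
- spotter.landmark_of(query, camera): "point" ([x, y, z] in m, in world coordinates, good to about 4 mm: a listed point, or the origin of a listed thing).
The state is a dict: "clock": time; "qpos": joint angles; "qd": joint speeds; "effort": joint torques, N m; "position": TCP position; "ee_rot": TCP orientation; "contact_force": force on the tool from outside, world axes, zero at the start; "moment": the same for the moment, N m; "width": finger opening in m.
Only numpy, scipy, OpenCV 4.12 (cv2) and the standard library are available. Lean on these libraries where they do the work, as an engineer would, in place of code of your own. Each camera call takes 0.05 s, during which the arm holds its last target. There are 200 camera calls.

TASK

Set out the home-visit kit on the green pad: the white blue-topped spray bottle stands upright midway between the red first-aid case and the blood-pressure monitor (the very middle of the pad), and the brown pill jar stands upright straight behind the bottle, towards the pad's yellow edge and square to it, with a gap of about 3 cm between the two. The dressings carton lies cross upward, centred on top of the red case and lengthwise along it, and the orange ointment tin stands right way up, centred on the carton. Leave the mug and the stapler where they are.

Things in the scene. Friction and masses are not known exactly. Their poses are not given: they have to be found in the camera images.
- pad: Thin green desk pad lying on the desk, 220 mm (x) by 360 mm (y), 3 mm thick, fixed. Origin: centre of its underside, on the desk. x points to its far long edge, which has a yellow stripe and is the side away from the robot ('behind'); y along its length, z up. The first-aid case and the monitor sit on it, one 125 mm to either side of its centre along y (which is on which side varies), so that its centre is the midpoint between them.
- redcase: Red hard first-aid case with a white cross on its flat lid, 120 mm (x) by 80 mm (y) by 40 mm high. Fixed to the pad during the job. Origin: centre of its underside, which is 3 mm above the table (on the pad); z up, x along its 120 mm length. 
- bpmonitor: White blood-pressure monitor with a dark-framed screen and a blue button on its flat top, 120 mm (x) by 80 mm (y) by 40 mm high. Fixed to the pad during the job. Origin: centre of its underside, which is 3 mm above the table (on the pad); z up, x along its 120 mm length. 
- carton: White carton of dressings with a green band and a green cross on top, rigid, 90 mm (x) by 56 mm (y) by 28 mm high, about 80 g, loose. Origin: centre of its underside; z up, x along its length. Either end may point either way.
- tin: Flat round orange ointment tin with a steel line round it and a yellow disc on its lid, diameter 50 mm, 26 mm high, about 70 g, loose. Origin: centre of its underside; z is its axis, up.
- spray: Small white spray bottle with a blue label and blue spray head, loose, about 80 g. Straight body of diameter 34 mm up to 62 mm height (grip it there), then the narrower head (diameter 22 then 18 mm) to 95 mm in all. Origin: centre of its underside; z is its axis, up.
- jar: Brown pill jar with a paper label and black cap, loose, about 120 g. Straight body of diameter 42 mm up to 52 mm height, cap of diameter 38 mm up to 70 mm in all. Origin: centre of its underside; z is its axis, up.
- mug: Bystander: blue ceramic mug, diameter 76 mm, 70 mm high, handle at its +y side, on the desk beside the far end of the pad. Origin: centre of its underside. Not to be disturbed.
- stapler: Bystander: black and grey stapler, 110 mm (x) by 34 mm (y) by 55 mm high, on the desk beside the far end of the pad. Origin: centre of its underside. Not to be disturbed.
Not all that is in view belongs to the job. What is shaped like the jar but pink or turquoise is not meant. Of the things that look like the spray, take the one that is farthest to the robot's left at the start.

How it is judged:
At the end, for the whole second after the job is handed in: Bottle within 15 mm of the midpoint in pad x and y; jar on its yellow side, 53-83 mm centre to centre, within 18 mm of the pad's centre line; carton on red case within 12 mm and 0.2 rad; tin on carton within 12 mm; all upright within 0.1 rad, released, at rest (x of spray in the frame of pad between -0.015 and 0.015 m and y of spray in the frame of pad between -0.015 and 0.015 m and z of spray in the frame of pad between -0.002 and 0.009 m and horizontal distance between jar and spray between 0.053 and 0.083 m and y of jar in the frame of pad between -0.018 and 0.018 m and x of jar in the frame of pad above 0.03 m and z of jar in the frame of pad between -0.002 and 0.009 m and horizontal distance between carton and redcase below 0.012 m and angle between the x axis of carton and the x axis of redcase, either way round below 0.2 rad and z of carton in the frame of redcase between 0.035 and 0.046 m and horizontal distance between tin and carton below 0.012 m and z of tin in the frame of carton between 0.023 and 0.034 m and angle between each of spray, jar, carton, tin's own z axis and vertical below 0.1 rad and linear speed of each of spray, jar, carton, tin below 0.02 m/s and angular speed of each of spray, jar, carton, tin below 0.2 rad/s); the robot touches nothing.
It fails at once if the mug is moved by more than 2 cm (distance of mug from where it was at the start of the episode above 0.02 m).
It fails at once if the stapler is moved by more than 2 cm (distance of stapler from where it was at the start of the episode above 0.02 m).
It also fails if it takes over 128 s, if anything falls off the work surface, if the arm or the gripper's body presses on something with over 40 N, if the wrist force passes 120 N, or if a joint passes its speed limit or range.

## Working session

There is one attempt and no reset: what is moved stays moved. The work goes in short steps, Python scripts to look and compute and a tool call to move; the robot and the scene stay as the last step left them, time stands still between calls to the robot, and variables do not carry over. Pictures are saved under pics/ and viewed, on a budget of 14 in all, crops included, one or two more only if the job needs it, and the job is handed in when it is done.

Besides the shell and the picture viewer there is one more tool, called after "Request:" in YAML: its name, and indented under it one key for each argument. drive_tool: Moves the arm, as the interface text tells. Its arguments: {"type":"object","properties":{"targets":{"type":"array","items":{"type":"array","items":{"type":"number"}}},"jaw":{"type":"number"},"force":{"type":"number"}},"required":["targets"]}

```bash
mkdir -p pics; ls; cat > h.py <<'E'
import cv2,numpy as np
from rig import sensors,cams,manip,spotter
def snap(n,f):
    d=cams.get_image(n); cv2.imwrite(f'pics/{f}.png',d['color'][:,:,::-1]); return d
def px2w(d,u,v,z):
    K,D,R,t=[np.array(d[k],float) for k in('intrinsics','D','R','t')]
    p=cv2.undistortPoints(np.array([[[u,v]]],float),K,D)[0,0]
    r=R.T@np.array([p[0],p[1],1]); c=-R.T@t
    return c+r*(z-c[2])/r[2]
def w2px(d,X):
    K,D,R,t=[np.array(d[k],float) for k in('intrinsics','D','R','t')]
    return cv2.projectPoints(np.array([X],float),cv2.Rodrigues(R)[0],t,K,D)[0][0,0]
E
python3 - <<'E'
from h import *
ds={n:snap(n,n+'0') for n in('scene','top')}
for q in 'pad redcase bpmonitor carton tin spray jar mug stapler'.split():
  for n in ds:
    for r in spotter.landmark_of(q,n)[:5]:
      print(q,n,round(r['score'],2),np.round(r['point'],3),np.round(w2px(ds[n],r['point'])))
s=sensors.get_state();print(s)
E
```

```text
pics
pad scene 0.8 [0.553 0.028 0.001] [317. 226.]
pad top 0.7 [ 0.551  0.023 -0.   ] [314. 182.]
redcase scene 0.97 [ 0.572 -0.095  0.002] [268. 212.]
redcase top 0.55 [ 0.575 -0.096  0.003] [358. 173.]
bpmonitor scene 0.84 [0.53  0.152 0.005] [370. 239.]
bpmonitor top 0.93 [0.53  0.148 0.001] [267. 189.]
bpmonitor top 0.49 [ 0.551  0.024 -0.002] [313. 182.]
carton scene 0.9 [ 0.52  -0.398  0.001] [192. 166.]
carton top 0.97 [ 0.518 -0.403 -0.002] [472. 195.]
tin scene 0.64 [ 0.503  0.374 -0.003] [473. 272.]
tin top 0.62 [ 0.508  0.372 -0.001] [184. 197.]
spray scene 0.85 [ 0.36  -0.294 -0.003] [258. 154.]
spray scene 0.75 [ 0.335 -0.383 -0.   ] [240. 142.]
spray scene 0.58 [ 0.415 -0.367 -0.005] [226. 156.]
spray top 0.82 [ 0.361 -0.293 -0.002] [432. 254.]
spray top 0.82 [ 0.337 -0.382 -0.004] [466. 263.]
spray top 0.67 [ 0.413 -0.377 -0.   ] [464. 234.]
jar scene 0.88 [0.341 0.224 0.   ] [432. 208.]
jar scene 0.71 [0.36  0.306 0.002] [463. 224.]
jar scene 0.64 [0.528 0.152 0.006] [371. 238.]
jar scene 0.63 [ 0.382  0.391 -0.   ] [497. 242.]
jar top 0.82 [ 0.359  0.311 -0.001] [204
[... 317 characters left out ...]
.674 -0.34  -0.002] [447. 139.]
{'clock': 1.0, 'qpos': array([-1.32101179e+00,  2.75882435e-01,  1.50490383e+00, -2.85952633e-05,
        1.36073254e+00, -1.21018494e-01]), 'qd': array([ 0.0007404 ,  0.00192926,  0.00268654, -0.00029042,  0.00027583,
        0.00313602]), 'effort': array([ 6.29013211e-04, -4.16665184e+01, -2.46106410e+01, -1.39388035e-04,
        1.18138478e-04, -8.32652688e-06]), 'position': array([ 0.20833948, -0.53594073,  0.30393651]), 'ee_rot': array([ 3.77490172e-05,  9.82861763e-01,  1.84344114e-01, -1.15787182e-05]), 'contact_force': array([-0.79162313, -0.37941029, -0.76526553]), 'moment': array([-0.00053649, -0.04762715,  0.0339929 ]), 'width': 0.08551026061492409}
```

```bash
python3 - <<'E'
import cv2
a=cv2.imread('pics/top0.png');b=cv2.imread('pics/scene0.png')
cv2.imwrite('pics/a.png',cv2.resize(a[110:290,140:500],None,fx=2.2,fy=2.2,interpolation=2))
cv2.imwrite('pics/b.png',cv2.resize(b[90:350,130:530],None,fx=2,fy=2,interpolation=2))
E
```

```text
(no output)
```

View pics/a.png

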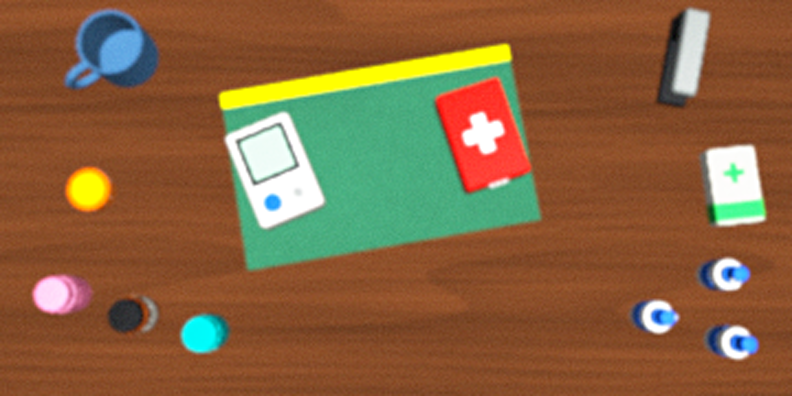

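View pics/b.png

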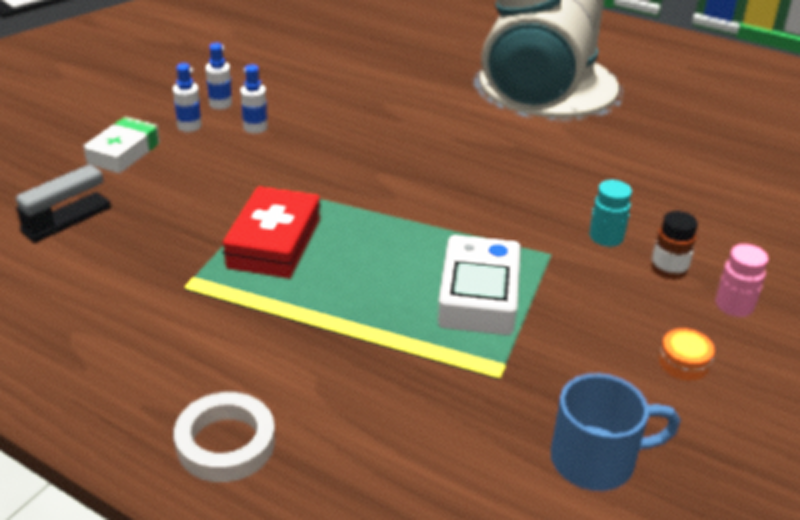

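The top crop (source px = crop/2.2 + (140,110)) shows the pad in the middle, with the yellow edge far from the robot, the monitor at (267,189) and the red case at (358,173).
- **Spray look-alikes:** (432,254), (466,263) and (464,234). The one farthest left (largest y) is (432,254), at about (0.361, -0.294).
- **Jar look-alikes:** pink at (168,244), brown at (198,253), turquoise at (233,261). I take the brown one, at about (0.36, 0.308).

Next I get the yaws by segmentation and check the choice in one close crop.

```bash
python3 - <<'E'
from h import *
d=snap('top','t1'); s=snap('scene','s1')
def seg(d,lo,hi,box,z,nm):
    x0,y0,x1,y1=box; hsv=cv2.cvtColor(d['color'],cv2.COLOR_RGB2HSV)[y0:y1,x0:x1]
    m=cv2.inRange(hsv,np.array(lo),np.array(hi))
    m=cv2.morphologyEx(m,cv2.MORPH_CLOSE,np.ones((9,9)))
    c=max(cv2.findContours(m,0,1)[0],key=cv2.contourArea)[:,0]+[x0,y0]
    w=np.array([px2w(d,u,v,z)[:2] for u,v in c])*1000
    (cx,cy),(a,b),th=cv2.minAreaRect(w.astype(np.float32))
    if a<b: th+=90
    print(nm,round(cx),round(cy),'size',round(a),round(b),'long-axis yaw',round(th%180,1))
seg(d,(0,150,150),(6,255,255),(330,140,390,205),.043,'red')
seg(d,(0,0,150),(179,70,255),(235,150,292,225),.043,'bp')
seg(d,(35,0,120),(179,120,255),(450,165,500,218),.028,'carton')
seg(d,(50,80,60),(85,255,255),(235,120,395,240),.003,'padgreen')
seg(d,(25,150,150),(35,255,255),(235,120,395,170),.003,'stripe')
seg(d,(10,150,150),(32,255,255),(165,180,200,215),.026,'tin')
seg(s,(0,0,0),(179,255,40),(450,190,490,240),.07,'jarcap')
# pad centre from landmarks
a=cv2.resize(d['color'][225:275,150:270],None,fx=4,fy=4,interpolation=2)
b=cv2.resize(d['color'][215:280,410:490],None,fx=6,fy=6,interpolation=2)
cv2.imwrite('pics/c.png',cv2.vconcat([a,b])[:,:,::-1])
for n in(0,1):
  for q in('redcase','bpmonitor','pad','carton','tin','jar','spray'):
    for r in spotter.landmark_of(q,('top','scene')[n])[:3]: print(q,n,np.round(r['point'],3))
E
```

```text
red 574 -94 size 120 81 long-axis yaw 19.0
bp 531 146 size 127 92 long-axis yaw 24.3
carton 518 -395 size 89 59 long-axis yaw 8.4
padgreen 543 27 size 199 359 long-axis yaw 100.4
stripe 652 52 size 22 376 long-axis yaw 100.4
tin 502 367 size 83 56 long-axis yaw 52.6
jarcap 373 311 size 50 32 long-axis yaw 7.0
redcase 0 [ 0.576 -0.097  0.005]
bpmonitor 0 [ 0.529  0.148 -0.001]
pad 0 [ 0.551  0.027 -0.001]
carton 0 [ 0.521 -0.404 -0.001]
tin 0 [0.508 0.37  0.   ]
jar 0 [0.38  0.393 0.004]
jar 0 [ 0.339  0.223 -0.   ]
jar 0 [ 0.357  0.312 -0.005]
spray 0 [ 0.335 -0.383 -0.002]
spray 0 [ 0.365 -0.289 -0.002]
spray 0 [ 0.413 -0.377  0.   ]
redcase 1 [ 0.573 -0.096  0.001]
redcase 1 [ 0.36  -0.292 -0.005]
bpmonitor 1 [0.53  0.148 0.006]
bpmonitor 1 [ 0.673 -0.34  -0.001]
pad 1 [ 0.551  0.026 -0.001]
carton 1 [ 0.52  -0.399  0.001]
tin 1 [0.504 0.373 0.001]
jar 1 [0.357 0.309 0.001]
jar 1 [0.382 0.387 0.001]
jar 1 [0.338 0.222 0.   ]
spray 1 [ 0.334 -0.382 -0.002]
spray 1 [ 0.413 -0.371 -0.007]
spray 1 [ 0.361 -0.292 -0.004]
```

View pics/c.png

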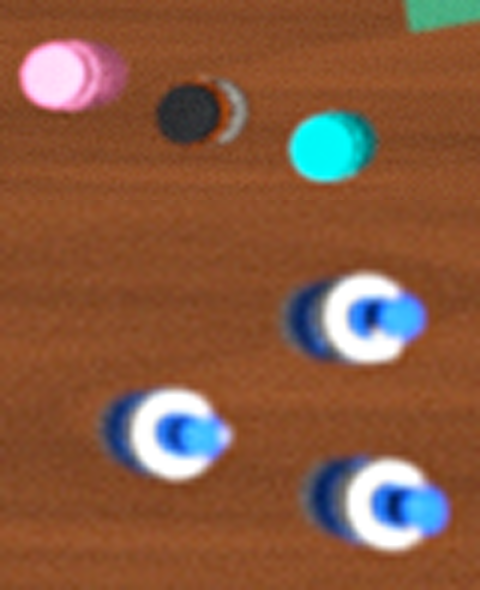

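The crop shows the black cap of the brown jar at crop (188,112) and the leftmost bottle at crop (174,434), so both choices hold. I start with the carton.

Request:
drive_tool:
  targets:
    - [0.05, 0.02, -0.01, -2.5]
    - [0.05, 0.02, -0.01, -2.5]
    - [0.05, 0.02, -0.01, -2.5]
    - [0.05, 0.02, -0.01, -2.5]
    - [0.05, 0.02, -0.01, -2.8]
  jaw: 0.08
  force: 40

```text
clock: 2.42
position: [0.46, -0.4353, 0.2537]
ee_rot: [0.0, 0.997, 0.073, 0.0]
contact_force: [-0.6, -0.9, -0.2]
width: 0.08
```

Request:
drive_tool:
  targets:
    - [0.03, 0.018, -0.03, 0]
    - [0.031, 0.018, -0.03, 0]
    - [0, 0, -0.03, 0]
    - [0, 0, -0.03, 0]
    - [0, 0, 0, 0]

```text
clock: 3.05
position: [0.5183, -0.3987, 0.1314]
ee_rot: [-0.002, 0.997, 0.074, -0.002]
contact_force: [0.4, -0.3, -0.0]
width: 0.0798
```

Request:
drive_tool:
  targets:
    - [0, -0.001, -0.025, 0]
    - [0, 0, -0.02, 0]
    - [0, 0, -0.014, 0]
    - [0, 0, 0, 0]
    - [0, 0, 0, 0]

```text
clock: 3.68
position: [0.5198, -0.4015, 0.076]
ee_rot: [0.001, 0.997, 0.074, 0.001]
contact_force: [-0.1, -0.4, 0.4]
width: 0.0801
```

Request:
drive_tool:
  targets:
    - [0, 0, 0, 0]
    - [0, 0, 0, 0]
    - [0, 0, 0, 0]
    - [0, 0, 0, 0]
    - [0, 0, 0, 0]
  jaw: 0.045
  force: 40

```text
clock: 4.3
position: [0.5198, -0.4013, 0.076]
ee_rot: [0.001, 0.997, 0.074, 0.001]
contact_force: [-0.3, -0.9, 5.0]
width: 0.0553
```

Request:
drive_tool:
  targets:
    - [0, 0, 0, 0]
    - [0, 0, 0, 0]
    - [0, 0, -0.004, 0]
    - [0, 0, 0, 0]
    - [0, 0, 0, 0]
  jaw: 0.066

```text
clock: 4.92
position: [0.5193, -0.4009, 0.0706]
ee_rot: [-0.0, 0.997, 0.074, -0.0]
contact_force: [0.8, -0.7, 0.4]
width: 0.0662
```

Request:
drive_tool:
  targets:
    - [0, 0, 0, 0]
    - [0, 0, 0, 0]
    - [0, 0, 0, 0]
    - [0, 0, 0.02, 0]
    - [0, 0, 0.03, 0]
  jaw: 0.045

```text
clock: 5.55
position: [0.5186, -0.4003, 0.12]
ee_rot: [-0.001, 0.997, 0.074, -0.001]
contact_force: [0.2, -1.1, -1.1]
width: 0.0555
```

Request:
drive_tool:
  targets:
    - [0, 0, 0.03, 0]
    - [0, 0, 0.03, 0]
    - [0, 0.03, 0.02, 2]
    - [0.005, 0.04, 0, 2]
    - [0.005, 0.045, 0, 2]

```text
clock: 6.18
position: [0.5293, -0.2852, 0.2011]
ee_rot: [0.0, 0.992, 0.126, 0.0]
contact_force: [1.4, -0.5, -1.0]
width: 0.0553
```

```bash
python3 - <<'E'
from h import *
d=snap('scene','g1'); s=sensors.get_state(); print(s['position'],s['width'],s['contact_force'])
cv2.imwrite('pics/g1c.png',cv2.resize(d['color'][90:290,130:400,::-1],None,fx=2,fy=2,interpolation=2))
E
```

```text
[ 0.52878467 -0.27859735  0.20077101] 0.055447458980244446 [-1.53957556  4.05845947 -2.04949961]
```

View pics/g1c.png

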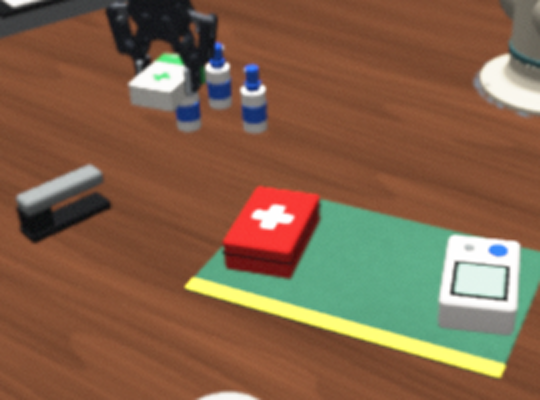

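Picture: the carton hangs level in the gripper at crop (162,78), and the red case lid is clear at crop (272,215).

Request:
drive_tool:
  targets:
    - [0.012, 0.045, 0, 1.5]
    - [0.012, 0.05, 0, 1.5]
    - [0.012, 0.05, -0.01, 1.5]
    - [0.009, 0.043, -0.02, 0]
    - [0, 0, -0.02, 0]

```text
clock: 6.85
position: [0.5745, -0.0947, 0.1504]
ee_rot: [-0.0, 0.986, 0.167, 0.0]
contact_force: [0.1, -1.3, -0.3]
width: 0.0555
```

Request:
drive_tool:
  targets:
    - [0, 0, 0, 0]
    - [0, 0, 0, 0]
    - [0, 0, 0, 0]
    - [0, 0, 0, 0]
    - [0, 0, 0, 0]

```text
clock: 7.48
position: [0.5744, -0.0983, 0.1513]
ee_rot: [0.0, 0.986, 0.164, 0.0]
contact_force: [0.2, 0.5, -1.0]
width: 0.0555
```

```bash
python3 - <<'E'
from h import *
s=sensors.get_state(); print(s['position'],s['ee_rot'],s['width'],s['contact_force'])
d=snap('top','g2');e=snap('scene','g3')
a=cv2.resize(d['color'][120:240,270:430],(640,480),interpolation=2)
b=cv2.resize(e['color'][150:270,200:360],(640,480),interpolation=2)
cv2.imwrite('pics/g2c.png',cv2.resize(cv2.hconcat([a,b]),(800,300))[:,:,::-1])
E
```

```text
[ 0.57440859 -0.09829384  0.15131144] [1.71721591e-04 9.86409701e-01 1.64303961e-01 2.82558416e-04] 0.05554770808228906 [ 0.21918897  0.48511604 -1.02892494]
```

View pics/g2c.png

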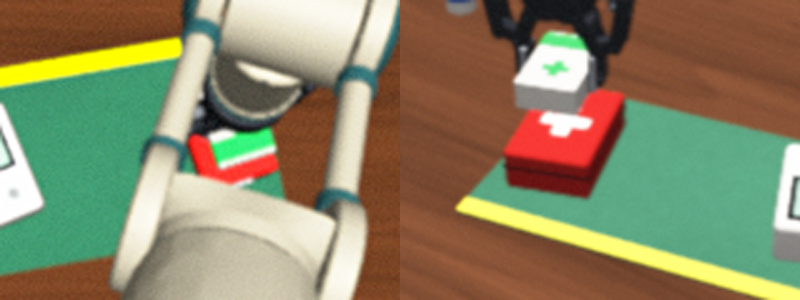

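The carton sits level above the case, parallel to it; I correct 2.5 mm in y and lower it.

Request:
drive_tool:
  targets:
    - [0, 0.0025, -0.015, 0]
    - [0, 0, -0.012, 0]
    - [0, 0, -0.006, 0]
    - [0, 0, -0.003, 0]
    - [0, 0, 0, 0]

```text
clock: 8.2
position: [0.5745, -0.0955, 0.1148]
ee_rot: [0.0, 0.986, 0.165, 0.0]
contact_force: [0.2, 0.4, -1.0]
width: 0.0553
```

Request:
drive_tool:
  targets:
    - [0, 0, 0, 0]
    - [0, 0, 0, 0]
    - [0, 0, 0, 0]
    - [0, 0, 0, 0]
    - [0, 0, 0, 0]

```text
clock: 8.82
position: [0.5744, -0.0954, 0.115]
ee_rot: [0.0, 0.986, 0.165, 0.0]
contact_force: [0.7, 0.3, -1.7]
width: 0.0555
```

Request:
drive_tool:
  targets:
    - [0, 0, -0.0015, 0]
    - [0, 0, 0, 0]
    - [0, 0, 0, 0]
    - [0, 0, 0, 0]
    - [0, 0, 0, 0]

```text
clock: 9.45
position: [0.5745, -0.0955, 0.1141]
ee_rot: [0.0, 0.986, 0.165, 0.0]
contact_force: [-0.4, 0.4, 6.0]
width: 0.0556
```

Request:
drive_tool:
  targets:
    - [0, 0, 0, 0]
    - [0, 0, 0, 0]
    - [0, 0, 0, 0]
    - [0, 0, 0.02, 0]
    - [0, 0, 0.04, 0]
  jaw: 0.07

```text
clock: 10.07
position: [0.5732, -0.0951, 0.1721]
ee_rot: [-0.001, 0.986, 0.165, -0.002]
contact_force: [0.4, -0.1, 0.0]
width: 0.0702
```

Request:
drive_tool:
  targets:
    - [0, 0, 0.05, 0]
    - [-0.04, 0.02, 0, -1.8]
    - [-0.04, 0.045, 0, -1.8]
    - [-0.04, 0.045, 0, -1.8]
    - [-0.04, 0.045, 0, -1.8]

```text
clock: 10.7
position: [0.413, 0.0606, 0.2234]
ee_rot: [-0.0, 0.995, 0.101, 0.0]
contact_force: [-0.6, 0.7, 0.8]
width: 0.0703
```

```bash
python3 - <<'E'
from h import *
s=sensors.get_state(); print(s['position'],s['ee_rot'])
d=snap('scene','k1')
for q in('carton','redcase','jar'):
  for r in spotter.landmark_of(q,'scene')[:3]: print(q,np.round(r['point'],3),round(r['score'],2))
cv2.imwrite('pics/k1c.png',cv2.resize(d['color'][140:290,180:530,::-1],None,fx=2,fy=2,interpolation=2))
E
```

```text
[0.41299442 0.06063215 0.22339638] [-1.66935004e-04  9.94864863e-01  1.01211728e-01  2.51998016e-04]
carton [ 0.574 -0.096  0.043] 0.59
carton [ 0.572 -0.096 -0.   ] 0.57
redcase [ 0.57  -0.093  0.003] 0.78
jar [0.383 0.389 0.002] 0.89
jar [ 0.361  0.311 -0.   ] 0.78
jar [0.336 0.224 0.001] 0.74
```

View pics/k1c.png

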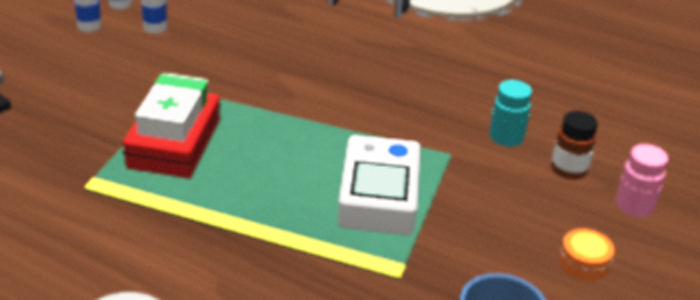

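The carton sits centred and aligned on the case at crop (172,105). The jar row runs turquoise (512,112), brown (575,145), pink (642,180). Next I grip the brown jar, closing across the row.

Request:
drive_tool:
  targets:
    - [-0.011, 0.03, 0, 10]
    - [-0.011, 0.04, 0, 10]
    - [-0.011, 0.045, 0, 10]
    - [-0.011, 0.045, 0, 10]
    - [-0.01, 0.045, 0, 10]
  jaw: 0.08

```text
clock: 11.52
position: [0.3619, 0.2657, 0.2235]
ee_rot: [0.0, 0.857, 0.515, 0.001]
contact_force: [0.5, -0.2, 0.5]
width: 0.0797
```

Request:
drive_tool:
  targets:
    - [0, 0.03, 0, 10]
    - [0, 0.014, -0.02, 4]
    - [0, 0, -0.04, 0]
    - [0, 0, 0, 0]
    - [0, 0, 0, 0]

```text
clock: 12.15
position: [0.3619, 0.3086, 0.1641]
ee_rot: [0.0, 0.79, 0.613, 0.001]
contact_force: [-0.8, 0.3, -0.1]
width: 0.0801
```

```bash
python3 - <<'E'
from h import *
s=sensors.get_state(); print(s['position'],s['ee_rot'],s['qpos'])
d=snap('scene','j1')
for r in spotter.landmark_of('jar','scene')[:3]: print(np.round(r['point'],3),round(r['score'],2))
cv2.imwrite('pics/j1c.png',cv2.resize(d['color'][140:290,380:560,::-1],None,fx=3,fy=3,interpolation=2))
E
```

```text
[0.36185629 0.30862215 0.16410405] [2.02181438e-04 7.89710818e-01 6.13478893e-01 6.56333102e-04] [ 5.59888618e-01  2.55211939e-01  1.92352199e+00 -3.29888053e-04
  9.61512115e-01  8.09956452e-01]
[ 0.382  0.389 -0.002] 0.84
[0.358 0.309 0.   ] 0.74
[0.341 0.223 0.001] 0.64
```

View pics/j1c.png

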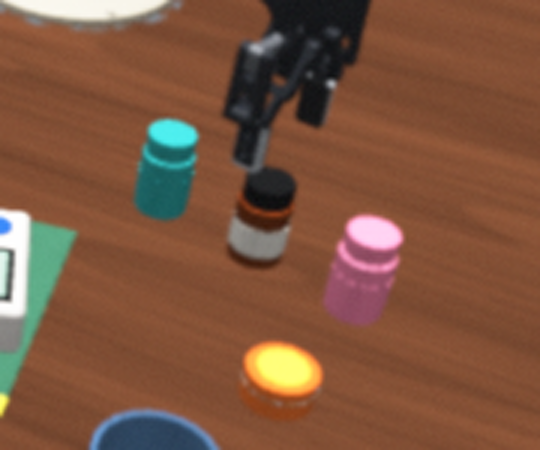

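The gripper stands right over the brown jar (crop (262,215)), with the fingers clear of the pink and turquoise neighbours. Going down to grip.

Request:
drive_tool:
  targets:
    - [-0.003, 0.001, -0.02, 0]
    - [0, 0, -0.025, 0]
    - [0, 0, -0.025, 0]
    - [0, 0, -0.01, 0]
    - [0, 0, 0, 0]

```text
clock: 12.88
position: [0.3578, 0.3096, 0.0838]
ee_rot: [0.0, 0.789, 0.614, 0.0]
contact_force: [-1.6, -0.2, 0.7]
width: 0.0798
```

Request:
drive_tool:
  targets:
    - [0, 0, 0, 0]
    - [0, 0, 0, 0]
    - [0, 0, 0, 0]
    - [0, 0, 0, 0]
    - [0, 0, 0, 0]
  jaw: 0.03

```text
clock: 13.5
position: [0.3579, 0.3099, 0.0844]
ee_rot: [0.0, 0.789, 0.614, 0.001]
contact_force: [0.1, -1.6, 5.4]
width: 0.0411
```

Request:
drive_tool:
  targets:
    - [0, 0, 0.02, 0]
    - [0, 0, 0.04, 0]
    - [0, 0, 0.04, 0]
    - [0.02, -0.02, 0.02, 0]
    - [0.03, -0.03, 0, 0]

```text
clock: 14.12
position: [0.4081, 0.26, 0.2055]
ee_rot: [0.0, 0.789, 0.615, 0.002]
contact_force: [0.6, 0.2, -1.6]
width: 0.0414
```

Request:
drive_tool:
  targets:
    - [0.03, -0.03, 0, -8]
    - [0.036, -0.038, 0, -8]
    - [0.036, -0.038, 0, -8]
    - [0.036, -0.038, 0, -8]
    - [0.036, -0.038, 0, -8]

```text
clock: 14.75
position: [0.5821, 0.0762, 0.2032]
ee_rot: [-0.0, 0.952, 0.305, -0.0]
contact_force: [0.5, 1.2, -2.1]
width: 0.0412
```

Request:
drive_tool:
  targets:
    - [0.027, -0.028, -0.01, -8]
    - [0.01, -0.011, -0.02, -8]
    - [0, 0, -0.03, -8]
    - [0, 0, -0.03, -1.7]
    - [0, 0, 0, 0]

```text
clock: 15.38
position: [0.6162, 0.0386, 0.1108]
ee_rot: [-0.0, 0.996, 0.088, -0.003]
contact_force: [-0.2, 0.2, -1.3]
width: 0.0413
```

Request:
drive_tool:
  targets:
    - [0, 0, 0, 0]
    - [0, 0, 0, 0]
    - [0, 0, 0, 0]
    - [0, 0, 0, 0]
    - [0, 0, 0, 0]

```text
clock: 16.0
position: [0.6184, 0.0386, 0.1137]
ee_rot: [0.0, 0.996, 0.088, 0.0]
contact_force: [-0.2, -0.1, -0.8]
width: 0.0409
```

Request:
drive_tool:
  targets:
    - [0, 0, -0.012, 0]
    - [0, 0, -0.01, 0]
    - [0, 0, -0.0035, 0]
    - [0, 0, 0, 0]
    - [0, 0, 0, 0]

```text
clock: 16.62
position: [0.6184, 0.0385, 0.0876]
ee_rot: [0.0, 0.996, 0.088, -0.0]
contact_force: [-1.3, 0.7, -1.8]
width: 0.0409
```

Request:
drive_tool:
  targets:
    - [0, 0, -0.001, 0]
    - [0, 0, 0, 0]
    - [0, 0, 0, 0]
    - [0, 0, 0, 0]
    - [0, 0, 0, 0]

```text
clock: 17.25
position: [0.6184, 0.0386, 0.0875]
ee_rot: [0.0, 0.996, 0.088, 0.0]
contact_force: [-3.0, 0.8, 5.5]
width: 0.0409
```

Contact (5.5 N). I release, lift straight up and go to the spray bottle.

Request:
drive_tool:
  targets:
    - [0, 0, 0, 0]
    - [0, 0, 0, 0]
    - [0, 0, 0, 0]
    - [0, 0, 0.02, 0]
    - [0, 0, 0.04, 0]
  jaw: 0.075

```text
clock: 17.88
position: [0.6172, 0.0386, 0.1455]
ee_rot: [-0.0, 0.996, 0.088, -0.002]
contact_force: [0.5, -0.4, 0.6]
width: 0.0749
```

Request:
drive_tool:
  targets:
    - [0, 0, 0.05, 0]
    - [-0.03, -0.03, 0.02, 0]
    - [-0.037, -0.045, 0, 0]
    - [-0.037, -0.045, 0, 0]
    - [-0.037, -0.045, 0, 0]

```text
clock: 18.5
position: [0.4762, -0.1276, 0.217]
ee_rot: [0.0, 0.996, 0.088, 0.0]
contact_force: [0.3, -0.8, 0.1]
width: 0.0747
```

Request:
drive_tool:
  targets:
    - [-0.037, -0.045, 0, 0]
    - [-0.037, -0.045, 0, 0]
    - [-0.037, -0.045, 0, 0]
    - [-0.005, -0.03, 0, 0]
    - [0, 0, 0, 0]

```text
clock: 19.12
position: [0.361, -0.2935, 0.2171]
ee_rot: [0.001, 0.996, 0.086, 0.0]
contact_force: [0.1, 1.1, 0.3]
width: 0.0751
```

```bash
python3 - <<'E'
from h import *
s=sensors.get_state(); print(s['position'],s['ee_rot'])
d=snap('scene','p1')
for q in('spray','jar'):
  for r in spotter.landmark_of(q,'scene')[:4]: print(np.round(r['point'],3),round(r['score'],2))
cv2.imwrite('pics/p1c.png',cv2.resize(d['color'][60:310,170:420,::-1],None,fx=2.4,fy=2.4,interpolation=2))
E
```

```text
[ 0.36101699 -0.29349347  0.21705536] [6.50080361e-04 9.96317434e-01 8.57380525e-02 3.67404491e-04]
[ 0.36  -0.298 -0.002] 0.79
[ 0.416 -0.37  -0.005] 0.62
[ 0.336 -0.384 -0.001] 0.61
[0.337 0.222 0.002] 0.83
[0.381 0.391 0.001] 0.79
[0.616 0.038 0.001] 0.77
```

View pics/p1c.png

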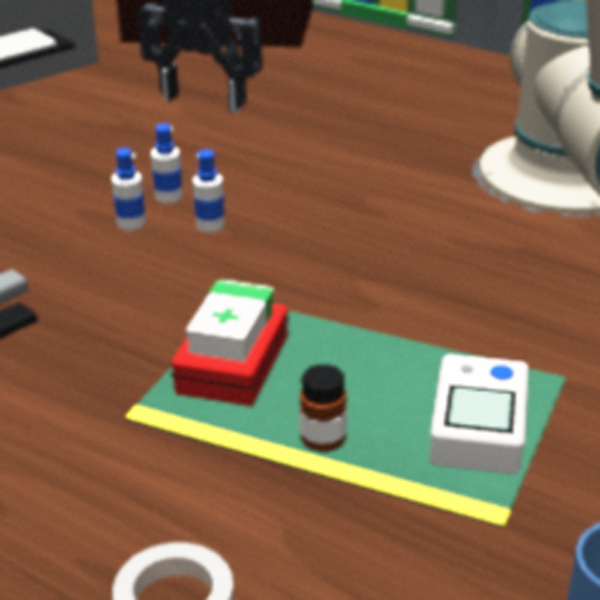

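The jar stands upright at crop (323,408), square behind the pad centre, and the wanted bottle is the rightmost in this view, at crop (208,195). Descending on it.

Request:
drive_tool:
  targets:
    - [0, 0, -0.03, 0]
    - [0, 0, -0.035, 0]
    - [0, 0, -0.03, 0]
    - [0, 0, -0.015, 0]
    - [0, 0, -0.007, 0]
  jaw: 0.07

```text
clock: 19.9
position: [0.3615, -0.2898, 0.0991]
ee_rot: [-0.001, 0.996, 0.089, -0.001]
contact_force: [1.1, -0.6, -0.1]
width: 0.0704
```

Request:
drive_tool:
  targets:
    - [0, 0, 0, 0]
    - [0, 0, 0, 0]
    - [0, 0, 0, 0]
    - [0, 0, 0, 0]
    - [0, 0, 0, 0]
  jaw: 0.025

```text
clock: 20.52
position: [0.3619, -0.2917, 0.1007]
ee_rot: [0.001, 0.996, 0.087, 0.001]
contact_force: [1.1, 1.1, 5.9]
width: 0.0332
```

Request:
drive_tool:
  targets:
    - [0, 0, 0.02, 0]
    - [0, 0, 0.04, 0]
    - [0, 0, 0.04, 0]
    - [0.01, 0.015, 0.04, 0]
    - [0.02, 0.04, 0.02, 0]

```text
clock: 21.15
position: [0.392, -0.2378, 0.2622]
ee_rot: [0.002, 0.996, 0.086, 0.001]
contact_force: [0.7, 0.0, -1.0]
width: 0.0331
```

Request:
drive_tool:
  targets:
    - [0.027, 0.044, 0, 0]
    - [0.027, 0.044, 0, 0]
    - [0.027, 0.044, 0, 0]
    - [0.027, 0.044, 0, 0]
    - [0.027, 0.044, 0, 0]

```text
clock: 21.78
position: [0.5268, -0.0151, 0.2597]
ee_rot: [0.0, 0.996, 0.088, -0.0]
contact_force: [-0.2, -0.7, -0.6]
width: 0.033
```

Request:
drive_tool:
  targets:
    - [0.02, 0.035, 0, 0]
    - [0.005, 0.01, -0.02, 0]
    - [0, 0, -0.04, 0]
    - [0, 0, -0.04, 0]
    - [0, 0, -0.02, 0]

```text
clock: 22.4
position: [0.5497, 0.0285, 0.1374]
ee_rot: [-0.0, 0.996, 0.088, -0.002]
contact_force: [0.1, 0.7, -0.8]
width: 0.033
```

Request:
drive_tool:
  targets:
    - [0, 0, 0, 0]
    - [0, 0, 0, 0]
    - [0, 0, 0, 0]
    - [0, 0, 0, 0]
    - [0, 0, 0, 0]

```text
clock: 23.02
position: [0.5515, 0.0285, 0.1405]
ee_rot: [0.0, 0.996, 0.088, 0.0]
contact_force: [-0.8, 0.4, -0.8]
width: 0.0329
```

```bash
python3 - <<'E'
from h import *
s=sensors.get_state(); print(s['position'],s['ee_rot'])
d=snap('scene','q1')
for q in('spray','jar','pad'):
  for r in spotter.landmark_of(q,'scene')[:4]: print(q,np.round(r['point'],3),round(r['score'],2))
cv2.imwrite('pics/q1c.png',cv2.resize(d['color'][130:300,220:420,::-1],None,fx=3,fy=3,interpolation=2))
E
```

```text
[0.55153728 0.02853737 0.14046672] [1.24504948e-04 9.96160244e-01 8.75472278e-02 4.85876475e-04]
spray [ 0.414 -0.372 -0.005] 0.84
spray [ 0.336 -0.382 -0.004] 0.77
spray [0.551 0.028 0.034] 0.76
jar [0.338 0.222 0.001] 0.61
jar [0.616 0.035 0.004] 0.59
jar [ 0.382  0.39  -0.001] 0.55
pad [ 0.552  0.028 -0.004] 0.63
```

View pics/q1c.png

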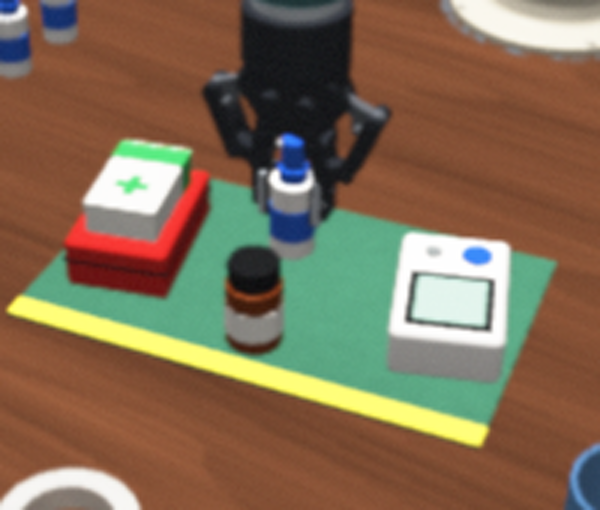

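The bottle hangs upright over the pad centre at crop (292,210), with the jar at (253,300). Lowering.

Request:
drive_tool:
  targets:
    - [0, 0, -0.015, 0]
    - [0, 0, -0.012, 0]
    - [0, 0, -0.006, 0]
    - [0, 0, -0.0025, 0]
    - [0, 0, 0, 0]

```text
clock: 23.85
position: [0.5515, 0.0285, 0.1044]
ee_rot: [0.0, 0.996, 0.088, 0.0]
contact_force: [0.7, -0.4, -0.3]
width: 0.033
```

Request:
drive_tool:
  targets:
    - [0, 0, -0.0015, 0]
    - [0, 0, 0, 0]
    - [0, 0, 0, 0]
    - [0, 0, 0, 0]
    - [0, 0, 0, 0]

```text
clock: 24.48
position: [0.5518, 0.0285, 0.1037]
ee_rot: [0.0, 0.996, 0.088, 0.001]
contact_force: [-0.7, -0.1, 5.5]
width: 0.0329
```

Request:
drive_tool:
  targets:
    - [0, 0, 0, 0]
    - [0, 0, 0, 0]
    - [0, 0, 0, 0]
    - [0, 0, 0.02, 0]
    - [0, 0, 0.04, 0]
  jaw: 0.065

```text
clock: 25.1
position: [0.5501, 0.0286, 0.1618]
ee_rot: [-0.0, 0.996, 0.088, -0.002]
contact_force: [0.8, -0.7, 0.3]
width: 0.0649
```

Request:
drive_tool:
  targets:
    - [0, 0, 0.05, 0]
    - [-0.006, 0.03, 0.02, 2]
    - [-0.006, 0.05, 0, 2]
    - [-0.006, 0.055, 0, 2]
    - [-0.006, 0.055, 0, 2]
  jaw: 0.08

```text
clock: 25.72
position: [0.5271, 0.22, 0.233]
ee_rot: [0.0, 0.988, 0.157, 0.0]
contact_force: [-0.4, -0.1, 0.9]
width: 0.0799
```

Request:
drive_tool:
  targets:
    - [-0.006, 0.055, 0, 1]
    - [-0.006, 0.055, 0, 0]
    - [-0.006, 0.03, -0.03, 0]
    - [-0.004, 0.014, -0.03, 0]
    - [0, 0, 0, 0]

```text
clock: 26.35
position: [0.5034, 0.3727, 0.1702]
ee_rot: [0.001, 0.986, 0.166, -0.003]
contact_force: [-0.9, 0.3, 0.2]
width: 0.08
```

```bash
python3 - <<'E'
from h import *
s=sensors.get_state(); print(s['position'],s['ee_rot'])
d=snap('scene','r1')
for c in('scene','top'):
 if c=='top': snap('top','r1t')
 for q in('tin','jar','spray'):
  for r in spotter.landmark_of(q,c)[:4]: print(c,q,np.round(r['point'],3),round(r['score'],2))
cv2.imwrite('pics/r1c.png',cv2.resize(d['color'][150:340,240:540,::-1],None,fx=2.5,fy=2.5,interpolation=2))
E
```

```text
[0.5034148  0.37266534 0.17015148] [ 0.0011488   0.98605092  0.16641378 -0.00295232]
scene tin [0.503 0.374 0.   ] 0.97
scene jar [0.618 0.038 0.005] 0.94
scene jar [0.337 0.225 0.001] 0.89
scene jar [ 0.384  0.392 -0.002] 0.85
scene jar [0.504 0.373 0.   ] 0.49
scene spray [ 0.551  0.029 -0.   ] 0.93
scene spray [ 0.333 -0.381  0.001] 0.87
scene spray [ 0.417 -0.374 -0.005] 0.78
top tin [ 0.508  0.373 -0.   ] 0.84
top jar [0.619 0.04  0.001] 0.68
top jar [0.382 0.393 0.005] 0.67
top jar [ 0.338  0.226 -0.001] 0.55
top spray [ 0.411 -0.379  0.001] 0.83
top spray [ 0.554  0.03  -0.002] 0.54
top spray [ 0.338 -0.38  -0.003] 0.5
```

View pics/r1c.png

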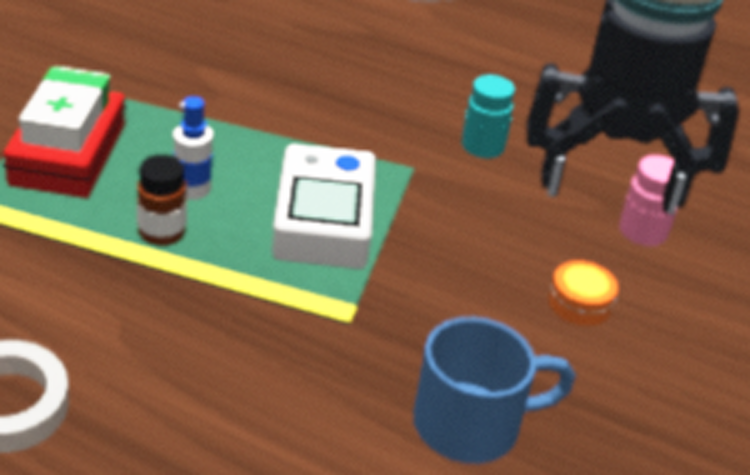

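The bottle (crop (193,160)) and jar (162,200) both stand upright. The tin is at crop (585,288), clear of the mug. Going down to the tin.

Request:
drive_tool:
  targets:
    - [0, 0, -0.03, 0]
    - [0, 0, -0.03, 0]
    - [0, 0, -0.02, 0]
    - [0, 0, -0.01, 0]
    - [0, 0, 0, 0]

```text
clock: 27.38
position: [0.5054, 0.3723, 0.0828]
ee_rot: [0.0, 0.986, 0.165, -0.0]
contact_force: [-1.3, -0.8, 0.3]
width: 0.0802
```

Request:
drive_tool:
  targets:
    - [0, 0, 0, 0]
    - [0, 0, 0, 0]
    - [0, 0, 0, 0]
    - [0, 0, 0, 0]
    - [0, 0, 0, 0]

```text
clock: 28.0
position: [0.5054, 0.3726, 0.083]
ee_rot: [0.0, 0.986, 0.165, 0.0]
contact_force: [0.1, -0.6, -0.3]
width: 0.08
```

Request:
drive_tool:
  targets:
    - [0, 0, -0.008, 0]
    - [0, 0, -0.004, 0]
    - [0, 0, 0, 0]
    - [0, 0, 0, 0]
    - [0, 0, 0, 0]
  jaw: 0.07

```text
clock: 28.62
position: [0.5055, 0.3726, 0.0711]
ee_rot: [-0.0, 0.986, 0.165, 0.0]
contact_force: [0.2, -0.3, -0.6]
width: 0.0699
```

Request:
drive_tool:
  targets:
    - [0, 0, 0, 0]
    - [0, 0, 0, 0]
    - [0, 0, 0, 0]
    - [0, 0, 0, 0]
    - [0, 0, 0, 0]
  jaw: 0.035

```text
clock: 29.25
position: [0.5056, 0.3727, 0.0714]
ee_rot: [-0.0, 0.986, 0.165, 0.0]
contact_force: [-0.6, -0.5, 5.1]
width: 0.0488
```

Request:
drive_tool:
  targets:
    - [0, 0, 0.02, 0]
    - [0, 0, 0.04, 0]
    - [0, 0, 0.05, 0]
    - [0, 0, 0.05, 0]
    - [0, 0, 0, 0]

```text
clock: 29.88
position: [0.5071, 0.3737, 0.2352]
ee_rot: [-0.002, 0.986, 0.165, 0.004]
contact_force: [1.1, 0.2, -1.3]
width: 0.0487
```

Request:
drive_tool:
  targets:
    - [0.007, -0.03, 0, 0]
    - [0.008, -0.055, 0, 0]
    - [0.008, -0.058, 0, 0]
    - [0.008, -0.058, 0, 0]
    - [0.008, -0.058, 0, 0]

```text
clock: 30.5
position: [0.5435, 0.1117, 0.2289]
ee_rot: [-0.0, 0.986, 0.166, -0.002]
contact_force: [0.5, -0.1, -0.7]
width: 0.0483
```

Request:
drive_tool:
  targets:
    - [0.008, -0.058, 0, 0]
    - [0.008, -0.058, 0, 0]
    - [0.008, -0.055, 0, 0]
    - [0.005, -0.03, 0, 0]
    - [0.0005, -0.008, 0, 0]

```text
clock: 31.12
position: [0.5733, -0.0971, 0.2289]
ee_rot: [-0.001, 0.986, 0.164, -0.001]
contact_force: [-0.2, 0.6, -0.2]
width: 0.0486
```

Request:
drive_tool:
  targets:
    - [0, 0, -0.03, 0]
    - [0, 0, -0.02, 0]
    - [0, 0, 0, 0]
    - [0, 0, 0, 0]
    - [0, 0, 0, 0]

```text
clock: 31.75
position: [0.5744, -0.0952, 0.1819]
ee_rot: [0.0, 0.986, 0.166, 0.001]
contact_force: [0.4, -0.4, -1.2]
width: 0.0486
```

```bash
python3 - <<'E'
from h import *
s=sensors.get_state(); print(s['position'],s['ee_rot'])
d=snap('scene','u1')
for q in('tin','carton'):
  for r in spotter.landmark_of(q,'scene')[:4]: print(q,np.round(r['point'],3),round(r['score'],2))
cv2.imwrite('pics/u1c.png',cv2.resize(d['color'][130:270,200:360,::-1],None,fx=3.5,fy=3.5,interpolation=2))
E
```

```text
[ 0.57438671 -0.09515014  0.181886  ] [3.93651970e-04 9.86174863e-01 1.65705382e-01 8.42847607e-04]
tin [ 0.573 -0.094  0.109] 0.8
carton [ 0.575 -0.094  0.041] 0.8
```

View pics/u1c.png

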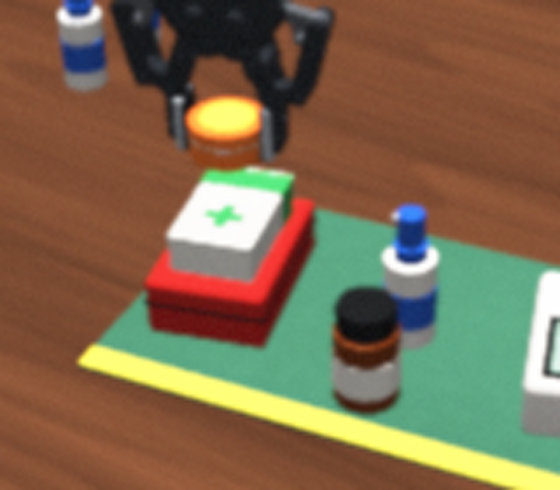

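The tin is level above the carton at crop (225,130), and the measured positions agree to 2 mm. Lowering.

Request:
drive_tool:
  targets:
    - [0, 0, -0.015, 0]
    - [0, 0, -0.015, 0]
    - [0, 0, -0.006, 0]
    - [0, 0, -0.0025, 0]
    - [0, 0, 0, 0]

```text
clock: 32.52
position: [0.5738, -0.0955, 0.1425]
ee_rot: [0.0, 0.986, 0.165, -0.0]
contact_force: [-0.3, 0.3, 0.8]
width: 0.0484
```

Request:
drive_tool:
  targets:
    - [0, 0, -0.001, 0]
    - [0, 0, 0, 0]
    - [0, 0, 0, 0]
    - [0, 0, 0, 0]
    - [0, 0, 0, 0]

```text
clock: 33.15
position: [0.5738, -0.0954, 0.1424]
ee_rot: [0.0, 0.986, 0.165, 0.0]
contact_force: [-3.1, 0.9, 7.1]
width: 0.0485
```

Request:
drive_tool:
  targets:
    - [0, 0, 0, 0]
    - [0, 0, 0, 0]
    - [0, 0, 0, 0]
    - [0, 0, 0.02, 0]
    - [0, 0, 0.04, 0]
  jaw: 0.065

```text
clock: 33.78
position: [0.5728, -0.0952, 0.2001]
ee_rot: [-0.001, 0.986, 0.165, -0.002]
contact_force: [1.5, 0.1, 0.5]
width: 0.0652
```

Request:
drive_tool:
  targets:
    - [0, 0, 0.05, 0]
    - [-0.03, -0.03, 0.02, 0]
    - [-0.04, -0.04, 0, 0]
    - [-0.04, -0.04, 0, 0]
    - [-0.04, -0.04, 0, 0]

```text
clock: 34.4
position: [0.4226, -0.2465, 0.2715]
ee_rot: [0.0, 0.986, 0.166, 0.0]
contact_force: [0.6, 0.0, 0.9]
width: 0.0649
```

Request:
drive_tool:
  targets:
    - [-0.03, -0.05, 0, 0]
    - [-0.03, -0.05, 0, 0]
    - [0, 0, 0, 0]
    - [0, 0, 0, 0]
    - [0, 0, 0, 0]

```text
clock: 35.02
position: [0.3645, -0.3442, 0.2713]
ee_rot: [-0.0, 0.986, 0.166, 0.0]
contact_force: [-0.7, 0.3, -0.4]
width: 0.0652
```

```bash
python3 - <<'E'
from h import *
d=snap('scene','z1');t=snap('top','z1t')
for c in('scene','top'):
 for q in('tin','carton','redcase','spray','jar','pad','mug','stapler'):
  for r in spotter.landmark_of(q,c)[:4]:
   if r['score']>.5: print(c,q,np.round(r['point'],3),round(r['score'],2))
a=cv2.resize(d['color'][150:310,200:400],(400,320),interpolation=2)
b=cv2.resize(t['color'][110:270,220:420],(400,320),interpolation=2)
cv2.imwrite('pics/z1c.png',cv2.hconcat([a,b])[:,:,::-1])
E
```

```text
scene tin [ 0.573 -0.094  0.072] 0.77
scene carton [ 0.576 -0.092  0.041] 0.96
scene carton [ 0.676  0.341 -0.004] 0.58
scene redcase [ 0.574 -0.095 -0.002] 0.64
scene spray [ 0.335 -0.381  0.001] 0.86
scene spray [0.552 0.026 0.001] 0.82
scene spray [ 0.418 -0.372 -0.007] 0.59
scene jar [0.615 0.04  0.002] 0.8
scene jar [0.336 0.225 0.003] 0.76
scene jar [ 0.382  0.391 -0.001] 0.57
scene pad [ 0.55   0.029 -0.001] 0.69
scene mug [ 0.674  0.34  -0.004] 0.8
scene mug [ 0.573 -0.094  0.   ] 0.54
scene stapler [ 0.672 -0.341 -0.003] 0.63
top tin [ 0.572 -0.094  0.071] 0.85
top carton [ 0.575 -0.098  0.042] 0.58
top redcase [ 0.575 -0.094  0.007] 0.77
top redcase [0.552 0.029 0.001] 0.52
top spray [0.555 0.027 0.   ] 0.67
top spray [ 0.336 -0.383 -0.002] 0.6
top jar [0.382 0.394 0.002] 0.72
top jar [ 0.34   0.222 -0.002] 0.65
top jar [0.616 0.037 0.002] 0.62
top pad [ 0.554  0.027 -0.001] 0.72
top mug [ 0.675  0.339 -0.   ] 0.84
top stapler [ 0.674 -0.344 -0.001] 0.97
```

View pics/z1c.png

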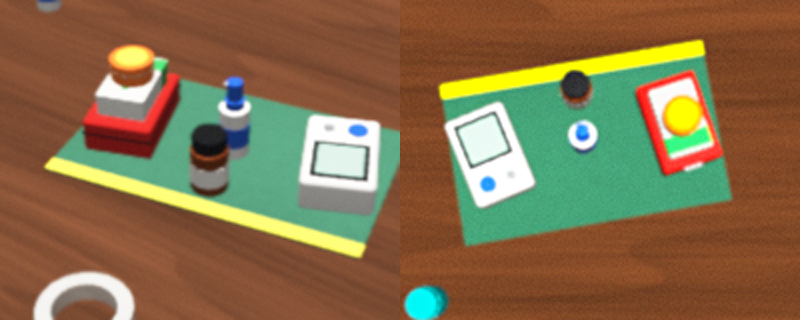

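Both views show the finished layout: tin on carton on the red case at (132,65)/(682,115), bottle at (235,120)/(582,133), jar at (210,160)/(575,88). The arm is clear of everything, so I hand the job in.

```bash
python3 -c "
from rig import manip
print(manip.sign_off())"
```

```text
the job is handed in; nothing more can be done
None
```

The kit is set out on the pad and handed in at about 35 s on the robot's clock, well under the 128 s limit; sign-off gives no verdict.

My last checks, from pictures and network readings good to about 4 mm:

| Item | Last check | Limit |
|---|---|---|
| Spray bottle | upright, about 2 mm from the pad centre | 15 mm |
| Brown jar | upright on the yellow side, about 63–67 mm from the bottle centre to centre | 53–83 mm |
| Carton | cross up, within about 4 mm of the red case's centre and parallel to it by eye | 12 mm, 0.2 rad |
| Tin | about 2–5 mm from the carton's centre, at the expected height | 12 mm |
| Mug and stapler | readings unchanged from the start | 20 mm |

- **Bottle choice:** I took the bottle with the largest y of the three look-alikes, which is the one farthest to the robot's left.
- **Gripper:** it was open and well clear of everything when I handed in.
- **Disagreements:** none of the checks failed. The networks gave some false hits on wrong objects, such as a "carton" at the mug and a "redcase" at the bottle, which I ignored because the pictures contradicted them.

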